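Load the vial rack into the autosampler's tray bay

ROBOT

A 6-joint arm with a two-finger parallel gripper is mounted at the origin on the work surface. World frame = base frame: x ahead of the robot, y to its left, z up, the work surface at z = 0. Lengths are in mm, angles in rad, forces in N, time in s.
With the tool pointing down it reaches from about 350 to 975 mm from the base axis. Payload 7.1 kg.
Tool frame: the origin (TCP) lies between the finger pads; the fingertips stand 17 mm ahead of it and the grasp point (between the pads) lies 2 mm behind it; z points along the fingers, y is the line along which they close (so a half turn about z gives the same grasp; the last joint's range is limited). The gripper opens to 88 mm and grips with 3 to 60 N. Pads are 20 mm wide; open, the fingers measure 115 mm over their backs; the gripper's body (75 mm by 178 mm) begins 61 mm behind the grasp point.
Start: joints at [-1.34, 0.423, 1.63, -0, 1.089, -0.019], TCP at [154.525, -605.58, 239.675] pointing down, gripper open.
Joint ranges: [-3, 3], [-0.9, 2.11], [0.09, 2.58], [-1.31, 4.45], [0.11, 2.69], [-2.54, 2.54]. Speed limits (rad/s): [2.39, 2.39, 3.01, 3.14, 3.14, 3.14].

INTERFACE

Orientations are given as a rotation vector (axis times angle).
In Python, from workcell import ctrl gives the robot as it stands.
- The arm moves only by the shell command python3 jog.py [OPENING], which reads ROWS from standard input. ROWS is a JSON list of rows, 1 to 5 of them, each an object with the fields x, y, z (the shift in mm), rx, ry, rz (a rotation vector in rad); a field left out counts as zero; each row shifts and turns the commanded pose from where the row before left it, along the tool's axes as they then stand; what a row does not reach is not made up. A row lasts 1/12 s, in which the tool goes at most 41.7 mm and 0.125 rad, less where a joint would pass 70% of its speed; a pose out of reach is approached as far as the arm can. OPENING is the finger opening in mm, set as the command begins (- or left out keeps the last). The fingers move at their own pace and stop on an object; the grip force is fixed at half the most. Time passes only in rows, so rows that do not move let the fingers close. It prints the time, the measured TCP pose, the force, the opening and the grip force at its end. Input that does not fit is refused with a message, and nothing moves.
- ctrl.get_obs(): the state, without advancing time (a new reading comes with each control period).
- ctrl.get_image(name): name is "side" or "top"; returns a dict with "img" (400x640x3 uint8, red, green, blue), "fx", "fy", "cx", "cy" (pixels), "k1" (the pictures are not rectified: a ray, as slopes to the right and down, at radius r is drawn at 1 + k1 r^2 times it, then the intrinsics apply), "R" (3x3) and "t" (3): a world point X has camera coordinates R X + t. Camera axes: x right, y down, z forward; pixel columns grow to the right and rows downward; lengths in mm; the calibration is good to about 2 mm. A picture is of the moment at which its call begins. There is no depth.
- ctrl.close_job(): hands the job in; it is judged then, once.
The state is a dict: "t": time; "qpos": joint angles; "qvel": joint speeds; "joint_torque": joint torques, N m; "ee_pos": TCP position; "orientation": TCP orientation; "ft_force": force on the tool from outside, world axes, zero at the start; "moment": the same for the moment, N m; "width": finger opening in mm; "grasp_force": force on a finger pad.
Only numpy, scipy, OpenCV 4.12 (cv2) and the standard library are available. Lean on these libraries where they do the work, as an engineer would, in place of code of your own. Each camera call takes 0.05 s, during which the arm holds its last target. There are 200 camera calls.

TASK

Load the vial rack into the autosampler's tray bay: stand it on the grey bay plate and slide it sideways so that its brass toe goes under the white overhanging bridge, fully home against the stop inside, square to the bay and flat on the plate, then let go of it. Keep the rack upright all the way so the vials do not spill, and leave the vial carousel, the amber bottle and the grey cap box where they stand.

Things in the scene. Friction and masses are not known exactly. Their poses are not given: they have to be found in the camera images.
- rack: Loose vial rack, 0.3 to 0.6 kg: black block 120 x 80 x 28 mm (its x, y, z) with two rows of three blue-capped clear vials, tops 60 mm above its underside; a toe at its +x end (see toe_tip), an orange grip bar above (see rack_grip). Origin: centre of the block's underside, z up. Starts upright on the bench to the robot's right, toe pointing to the robot's left within about 35 deg.
- rack_grip (a point): Centre of the rack's orange grip bar, 92 mm above the rack's origin; axes as the rack's. The bar stands on two posts over the rack's middle: 70 mm long in x, 16 mm thick in y, from 72 to 112 mm above the rack's underside.
- toe_tip (a point): Middle of the lower edge of the toe's end face, 95 mm along +x from the rack's origin; axes as the rack's. The toe is a brass plate 60 mm wide and 12 mm thick that sticks out 35 mm from the block, its underside level with the block's.
- bay: Tray bay fixed on the robot's left; its x points to the robot's left within about 23 deg. Grey plate, x -130 to +150 mm, y +-65 mm, 10 mm thick; white bridge across its +x end (see bridge_edge) over a pocket that opens to -x and a white housing beyond. Origin: on the bench, x into the pocket. With the toe home the rack's origin is at (35, 0, 10) mm here, its x along the bay's.
- pocket_end (a point): Foot of the pocket's stop face, mid width, at (130, 0, 10) mm in the bay; axes as the bay's. toe_tip meets it when home. Pocket: 30 mm deep, 66 mm wide, 17 mm high above the plate, so the toe has 3 mm play each side and 5 mm above. In its first 12 mm the sides taper: the mouth is 78 mm wide. With the toe home the block stands 5 mm short of the bridge.
- bridge_edge (a point): Middle of the bridge's upper edge above the pocket's mouth, at (100, 0, 40) mm in the bay; axes as the bay's. The bridge is full width, x 100 to 150 mm, its top level 40 mm above the bench with a blue stripe; beyond it (x 151 to 231 mm, y +-75 mm) stands the white drive housing, 70 mm high.
- carousel: Bystander: black round vial carousel, 156 mm across and about 75 mm high, ringed by blue-capped vials; origin at the centre of its underside. Beyond the work on the far right.
- reagent: Bystander: amber bottle with a blue cap, 64 mm across, 150 mm tall; origin at the centre of its underside. Near the robot on the right.
- capbox: Bystander: open grey box 120 x 160 x 50 mm; origin at the centre of its underside. Beyond the work on the far left.

How it is judged:
By the outcome, as a careful person would: the job done as asked, in the order asked, and still so for the second after the job is handed in, with the robot touching nothing.
It also fails if it takes over 40 s, if anything falls off the work surface, if the arm or the gripper's body presses on something with over 40 N, if the wrist force passes 120 N, or if a joint passes its speed limit or range.

## Working session

There is one attempt and no reset: what is moved stays moved. The work goes in short steps, Python scripts to look and compute and a shell command to move; the robot and the scene stay as the last step left them, time stands still between calls to the robot, and variables do not carry over. Pictures are saved under pics/ and viewed, at most 10 in all, crops included, and the job is handed in when it is done.

```bash
ls; mkdir -p pics
python3 - <<'E'
from workcell import ctrl
import cv2
for n in("side","top"):
    d=ctrl.get_image(n); cv2.imwrite(f"pics/{n}0.png",d["img"][:,:,::-1])
    print(n,{k:(v.tolist() if hasattr(v,'tolist') else v) for k,v in d.items() if k!="img"})
o=ctrl.get_obs();print(o)
E
```

```text
jog.py
pics
workcell.py
side {'fx': 368.08638531891387, 'fy': 368.08638531891387, 'cx': 320.9178489149412, 'cy': 191.53623546331704, 'k1': -0.03927739671654687, 'R': [[-0.9748575477390206, -0.2228233644973148, 0.001584250725099551], [-0.13628516022597745, 0.5905957950261185, -0.7953759878193752], [0.1762927018297776, -0.7755941948800055, -0.6061142863767471]], 't': [478.2221461871545, 165.10295254003896, 882.4533252472426]}
top {'fx': 390.0048635842205, 'fy': 390.0048635842205, 'cx': 323.8190340374977, 'cy': 198.03306337960652, 'k1': 0.0038681157919736985, 'R': [[-0.00027723261676542674, -0.9998738849173082, 0.015878835046877173], [-0.9975398061350733, -0.0008366188312682417, -0.07009732694569296], [0.07010177114792751, -0.01585920329969011, -0.9974137693819064]], 't': [-42.42553558651545, 499.8624526600727, 1305.9437668331238]}
{'t': 0.1, 'qpos': array([-1.34001523e+00,  4.23781970e-01,  1.63059953e+00, -1.90484607e-05,
        1.08861515e+00, -1.89884199e-02]), 'qvel': array([ 0.00032589, -0.00267753, -0.00162122,  0.00049857,  0.00095955,
        0.0014192 ]), 'joint_torque': array([-1.51733107e-03, -5.45617497e+01, -2.74325073e+01,  6.44741370e-02,
        1.88137160e-02, -3.23133008e-05]), 'ee_pos': array([ 154.40509279, -605.13103155,  238.97398294]), 'orientation': array([-3.11574080e+00, -3.91158097e-01,  2.59342122e-04]), 'ft_force': array([0.37903673, 0.75018807, 0.56998102]), 'moment': array([0.00727642, 0.00526007, 0.0115801 ]), 'grasp_force': 0.0, 'width': 87.98263072425878}
```

View pics/top0.png

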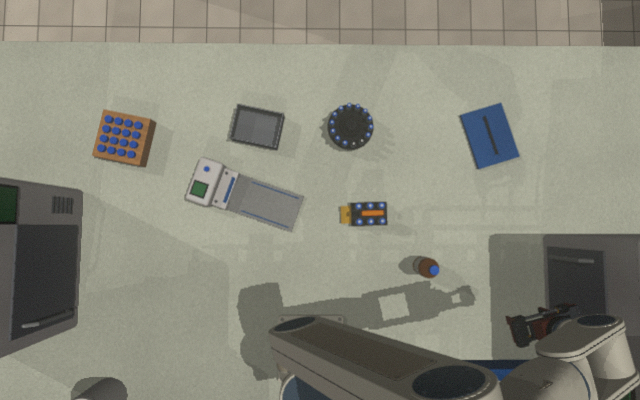

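View pics/side0.png

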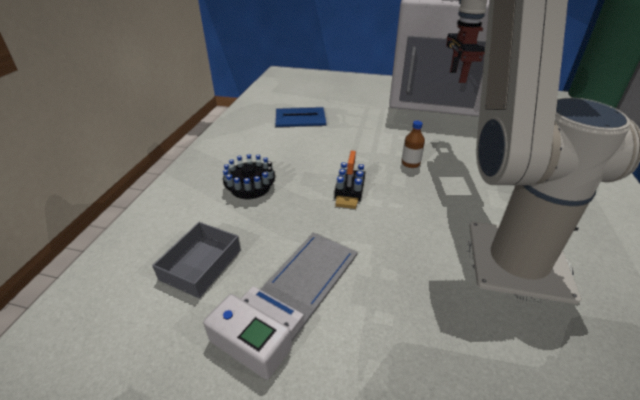

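The top view shows the orange grip at about (372,213) with the toe at (345,214), and the plate from (300,210) to the bridge at (229,190). In the side view the grip is at (352,163), the toe at (347,201) and the bridge stripe at (276,303). Next I'll enlarge the work area and get colour masks.

```bash
cat > h.py <<'E'
import numpy as np, cv2
from workcell import ctrl
def rays(d,px):
    K=np.array([[d["fx"],0,d["cx"]],[0,d["fy"],d["cy"]],[0,0,1.]])
    u=cv2.undistortPoints(np.array(px,float).reshape(-1,1,2),K,np.array([d["k1"],0,0,0,0.])).reshape(-1,2)
    R=np.array(d["R"]);t=np.array(d["t"])
    return -R.T@t,(np.c_[u,np.ones(len(u))]@R)
def plane(d,px,z):
    c,v=rays(d,px); return c+v*((z-c[2])/v[:,2])[:,None]
def tri(d1,p1,d2,p2):
    c1,v1=rays(d1,[p1]);c2,v2=rays(d2,[p2]);v1,v2=v1[0],v2[0]
    s=np.linalg.lstsq(np.c_[v1,-v2],c2-c1,rcond=None)[0]
    a,b=c1+s[0]*v1,c2+s[1]*v2
    return (a+b)/2,np.linalg.norm(a-b)
def blobs(img,lo,hi,roi,amin=8):
    x0,y0,x1,y1=roi
    m=cv2.inRange(cv2.cvtColor(img,cv2.COLOR_RGB2HSV),np.array(lo),np.array(hi))
    k=np.zeros_like(m);k[y0:y1,x0:x1]=m[y0:y1,x0:x1]
    out=[]
    for c in cv2.findContours(k,cv2.RETR_EXTERNAL,cv2.CHAIN_APPROX_NONE)[0]:
        mm=cv2.drawContours(np.zeros_like(k),[c],-1,255,-1)
        ys,xs=np.nonzero(mm)
        if len(xs)>=amin: out.append((len(xs),(xs.mean(),ys.mean()),cv2.boxPoints(cv2.minAreaRect(np.c_[xs,ys].astype(np.float32))).round(1).tolist()))
    return sorted(out,key=lambda o:-o[0])
E
python3 - <<'E'
from h import *
T=ctrl.get_image("top");S=ctrl.get_image("side")
for n,d,rr,rb in(("top",T,(330,190,400,240),(180,150,310,240)),("side",S,(320,140,380,220),(200,225,365,380))):
    print(n)
    for nm,lo,hi,r in(("orange",(5,170,90),(13,255,255),rr),("brass",(14,110,80),(26,255,255),rr),("blue",(100,100,50),(125,255,255),rr),("stripe",(100,90,50),(125,255,255),rb)):
        for b in blobs(d["img"],lo,hi,r): print(nm,b[0],np.round(b[1],1),b[2])
a=cv2.resize(T["img"][140:250,180:400],(800,400),interpolation=cv2.INTER_CUBIC)
b=cv2.resize(S["img"][140:380,195:375],(450,600),interpolation=cv2.INTER_CUBIC)
cv2.imwrite("pics/a.png",a[:,:,::-1]);cv2.imwrite("pics/b.png",b[:,:,::-1])
E
```

```text
top
brass 170 [345.6 214.1] [[341.0, 222.0], [341.0, 206.0], [351.0, 206.0], [351.0, 222.0]]
brass 89 [372.4 212.6] [[360.79998779296875, 211.10000610351562], [383.0, 209.89999389648438], [383.20001220703125, 214.3000030517578], [361.0, 215.39999389648438]]
blue 32 [359.  221.3] [[356.0, 219.0], [362.0, 219.0], [362.0, 224.0], [356.0, 224.0]]
blue 32 [369.9 205.2] [[367.0, 203.0], [373.0, 203.0], [373.0, 208.0], [367.0, 208.0]]
blue 31 [370.6 221.1] [[367.0, 221.0], [370.5, 217.5], [374.5, 221.5], [371.0, 225.0]]
blue 31 [358.5 205.6] [[356.0, 203.0], [361.0, 203.0], [361.0, 208.0], [356.0, 208.0]]
blue 30 [381.5 204.7] [[379.0, 202.0], [384.0, 202.0], [384.0, 207.0], [379.0, 207.0]]
blue 28 [382.2 220.5] [[378.5, 220.5], [382.0, 217.0], [385.5, 220.5], [382.0, 224.0]]
stripe 58 [228.8 189.6] [[223.5, 200.8000030517578], [232.10000610351562, 177.6999969482422], [234.1999969482422, 178.5], [225.5, 201.60000610351562]]
stripe 18 [206.2 168.5] [[204.0, 167.0], [208.0, 167.0], [208.0, 170.0], [204.0, 170.0]]
side
orange 78 [350.8 163.1] [[346.79998779296875, 172.8000030517578], [351.1000
[... 678 characters left out ...]
ue 25 [342.4 172.6] [[340.0, 170.0], [345.0, 170.0], [345.0, 175.0], [340.0, 175.0]]
blue 16 [343.2 165.4] [[341.0, 167.0], [341.0, 164.0], [346.0, 164.0], [346.0, 167.0]]
blue 14 [360.6 167.3] [[359.0, 166.0], [363.0, 166.0], [363.0, 169.0], [359.0, 169.0]]
stripe 161 [274.7 302.5] [[256.70001220703125, 294.5], [258.70001220703125, 291.0], [292.3999938964844, 310.20001220703125], [290.3999938964844, 313.79998779296875]]
stripe 59 [227.2 314.3] [[223.0, 311.0], [231.0, 311.0], [231.0, 318.0], [223.0, 318.0]]
stripe 11 [315.8 297. ] [[311.6000061035156, 301.70001220703125], [319.6000061035156, 291.70001220703125], [320.1000061035156, 292.1000061035156], [312.1000061035156, 302.1000061035156]]
```

View pics/a.png

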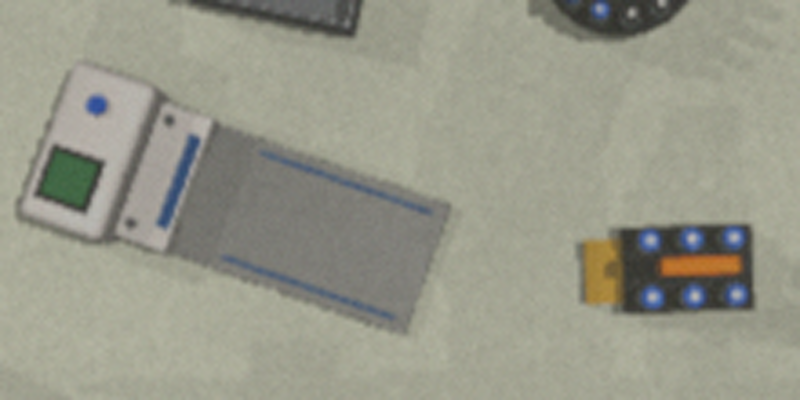

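View pics/b.png

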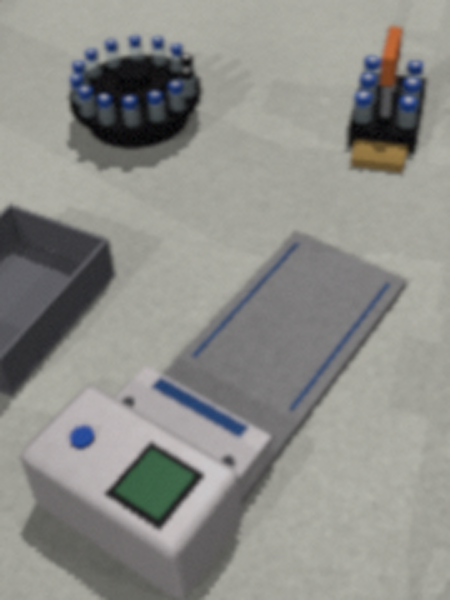

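The enlarged top view shows the bridge's upper edge from about (239,174) to (226,209) px, the plate's far corners at (303.5,196.5) and (291,231), and the two blue guide lines between them. The side view shows the same corners clearly. Now the metric poses.

Run:
```python
from h import *
T=ctrl.get_image("top");S=ctrl.get_image("side")
# rack caps paired
tc=[(358.5,205.6),(369.9,205.2),(381.5,204.7),(359,221.3),(370.6,221.1),(382.2,220.5)]
sc=[(340.3,179.9),(342.4,172.6),(343.2,165.4),(357.6,181.4),(359.2,174.2),(360.6,167.3)]
P=[]
for a,b in zip(tc,sc):
    p,e=tri(T,a,S,b);P.append(p);print("cap",p.round(1),round(e,1))
q=plane(T,tc,60)[:,:2]; print("capmean z60",q.mean(0).round(1))
dx=(q[0]-q[2]+q[3]-q[5]); dy=(q[3:]-q[:3]).sum(0)
print("yaw x",np.degrees(np.arctan2(dx[1],dx[0])),"from y",np.degrees(np.arctan2(-dy[1],-dy[0])), np.linalg.norm(dx)/2)
print("grip tri",tri(T,(372.4,212.6),S,(350.8,163.1)),"z112",plane(T,[(372.4,212.6)],112))
print("toe z12",plane(T,[(345.6,214.1),(341,214.3)],12).round(1))
# bay
up=lambda x,y,s,o:((x+.5)/s+o[0]-.5,(y+.5)/s+o[1]-.5)
s=800/220;o=(180,140)
e=[up(215,124,s,o),up(168,252,s,o)]; c=[up(450,206,s,o),up(405,332,s,o)]
so=(195,140);se=[up(149,369,2.5,so),up(271,440,2.5,so)]; scn=[up(299,234,2.5,so),up(406,280,2.5,so)]
se=[se[0],se[1]]
for n,A,B in(("edge",e,se),("corner",c,scn)):
  for a,b in zip(A,B): print(n,tri(T,a,S,b))
st=blobs(T["img"],(100,90,50),(125,255,255),(215,170,240,210))[0]
print("stripe tri",tri(T,st[1],S,(274.7,302.5)),"z40",plane(T,[st[1]],40))
img=T["img"].astype(int); m=((img[:,:,2]-img[:,:,0])>14).astype(np.uint8)
k=np.zeros_like(m);k[175:232,238:302]=m[175:232,238:302]
n,l,stt,cen=cv2.connectedComponentsWithStats(k,connectivity=8)
for i in range(1,n):
  if stt[i,4]>15:
    ys,xs=np.nonzero(l==i); w=(img[:,:,2]-img[:,:,0])[ys,xs]
    X=plane(T,np.c_[xs,ys],10)[:,:2]; v=cv2.fitLine(X.astype(np.float32),cv2.DIST_L2,0,.01,.01).ravel()
    print("line",stt[i],X.mean(0).round(1),np.degrees(np.arctan2(v[1],v[0])),np.ptp((X-X.mean(0))@v[:2]))
E_=np.array(plane(T,e,40));C=np.array(plane(T,c,10))
for n,M in(("edge",E_),("corner",C)):
  d=M[0]-M[1];print(n,M.round(1).tolist(),M.mean(0).round(1),"normal yaw",np.degrees(np.arctan2(d[0],-d[1])),np.linalg.norm(d))
```

```text
cap [ 471.  -156.5   52.7] 3.0
cap [ 472.  -194.3   52.7] 3.6
cap [ 475.  -232.6   53.1] 0.9
cap [ 420.2 -157.5   54.9] 0.9
cap [ 420.9 -195.9   53.8] 0.7
cap [ 422.5 -234.4   52.9] 1.5
capmean z60 [ 447.6 -194.2]
yaw x 92.1174867906208 from y 1.8035342501344922 76.06376024387666
grip tri (array([ 447.78616402, -197.32736802,   87.51039007]), np.float64(0.8146045767529488)) z112 [[ 447.3857464  -193.83488516  112.        ]]
toe z12 [[ 445.5 -116.5   12. ]
 [ 444.9 -100.8   12. ]]
edge (array([579.86726475, 243.22404297,  34.24972452]), np.float64(0.6626298609804663))
edge (array([461.85520996, 284.98133167,  31.79071302]), np.float64(0.5683229528701359))
corner (array([504.26657931,  27.04588629,   6.45799163]), np.float64(4.735462210426959))
corner (array([386.68433471,  68.74183599,   9.0480186 ]), np.float64(3.6595610922221176))
stripe tri (array([524.88002958, 274.0055853 ,  40.33153781]), np.float64(2.7777797781270834)) z40 [[526.26656841 274.44209586  40.        ]]
line [252 182  47  17  84] [528.6 124.8] 70.64521 166.351630939347
line [241 210  47  18  85] [430.4 159.2] 70.50218 166.58607138121664
edge [[579.4, 242.2, 40.0], [461.8, 283.1, 40.0]] [520.6 262.6  40. ] normal yaw 70.804340950688 124.56225789741133
corner [[506.3, 27.3, 10.0], [388.5, 68.8, 10.0]] [447.4  48.1  10. ] normal yaw 70.58919172690942 124.92216319367567
```

```bash
cat > go.py <<'E'
# prints remaining motion in tool axes to target x y z yawdeg
import sys
from h import *
from scipy.spatial.transform import Rotation as R
x,y,z,yaw=map(float,sys.argv[1:5]); o=ctrl.get_obs()
A=R.from_rotvec(o["orientation"]); B=R.from_euler('z',yaw,degrees=True)*R.from_euler('x',180,degrees=True)
print("t",round(o["t"],2),"move",A.inv().apply(np.array([x,y,z])-o["ee_pos"]).round(1),"rot",(A.inv()*B).as_rotvec().round(4),"F",o["ft_force"].round(1),"w",round(o["width"],1),"g",round(o["grasp_force"],1),"q",o["qpos"].round(2))
E
echo '[{"rz": -0.12},{"rz": -0.12},{"rz": -0.12},{"rz": -0.12},{"rz": -0.12}]' | python3 jog.py 88
echo '[{"rz": -0.12},{"rz": -0.12},{"rz": -0.12},{"rz": -0.12},{"rz": -0.12}]' | python3 jog.py
echo '[{"rz": -0.12},{"rz": -0.04},{}]' | python3 jog.py
python3 go.py 447.5 -194.5 160 92
```

```text
t: 0.72
ee_pos: [154.5, -605.5, 239.6]
orientation: [-2.858, -1.303, -0.0]
ft_force: [1.1, 0.3, -0.2]
width: 88.0
grasp_force: 0.0
t: 1.13
ee_pos: [154.5, -605.5, 239.6]
orientation: [-2.345, -2.09, -0.0]
ft_force: [-0.2, 0.2, 0.7]
width: 88.0
grasp_force: 0.0
t: 1.38
ee_pos: [154.5, -605.5, 239.6]
orientation: [-2.176, -2.266, -0.0]
ft_force: [0.2, -0.0, 0.1]
width: 88.0
grasp_force: 0.0
t 1.38 move [398.8 309.4  79.7] rot [-0.     -0.0002  0.0055] F [ 0.2 -0.   0.1] w 88.0 g 0.0 q [-1.34  0.42  1.63  0.    1.09 -1.38]
```

```bash
echo '[{"x": 30,"y": 23},{"x": 30,"y": 23},{"x": 30,"y": 23},{"x": 30,"y": 23},{"x": 30,"y": 23}]' | python3 jog.py
echo '[{"x": 30,"y": 23},{"x": 30,"y": 23},{"x": 30,"y": 23},{"x": 30,"y": 23},{"x": 30,"y": 23}]' | python3 jog.py
echo '[{"x": 30,"y": 23,"z": 20},{"x": 30,"y": 23,"z": 20},{"x": 30,"y": 23,"z": 20},{"x": 9,"y": 10,"z": 20,"rz": 0.0055},{}]' | python3 jog.py
python3 go.py 447.5 -194.5 90 92
python3 - <<'E'
from h import *
T=ctrl.get_image("top");S=ctrl.get_image("side")
a=cv2.resize(T["img"][160:260,310:430],(480,400),interpolation=cv2.INTER_CUBIC)
b=cv2.resize(S["img"][120:220,300:380],(320,400),interpolation=cv2.INTER_CUBIC)
cv2.imwrite("pics/c.png",np.hstack([a,b])[:,:,::-1])
for nm,lo,hi in(("orange",(5,170,90),(13,255,255)),("brass",(14,110,80),(26,255,255))):print(nm,[(b[0],np.round(b[1],1)) for b in blobs(S["img"],lo,hi,(320,140,380,220))])
E
```

```text
t: 1.8
ee_pos: [264.2, -449.7, 239.7]
orientation: [2.181, 2.261, 0.0]
ft_force: [0.4, -0.1, 0.4]
width: 87.6
grasp_force: 0.0
t: 2.22
ee_pos: [373.4, -295.3, 239.9]
orientation: [2.18, 2.261, 0.0]
ft_force: [0.4, -0.1, -0.3]
width: 88.0
grasp_force: 0.0
t: 2.63
ee_pos: [446.0, -194.2, 158.4]
orientation: [-2.179, -2.257, 0.002]
ft_force: [-1.1, 0.1, -0.2]
width: 87.7
grasp_force: 0.0
t 2.63 move [-0.5  1.8 68.4] rot [-0.0038 -0.0023  0.0004] F [-1.1  0.1 -0.2] w 87.7 g 0.0 q [-0.44  0.35  1.99  0.    0.81 -0.47]
orange [(77, array([350.8, 163.1]))]
brass [(196, array([346.2, 201.8]))]
```

View pics/c.png

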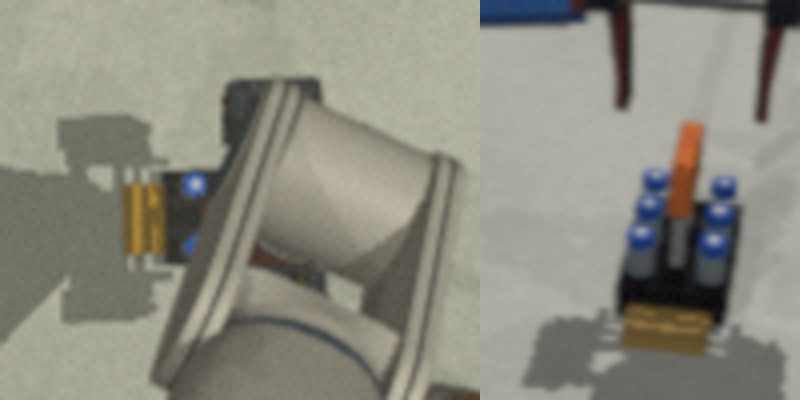

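The side inset shows both fingers straddling the orange bar (bar at about (351,163) in the full picture), evenly spaced. I'll go down and close.

```bash
echo '[{"y": 1.5,"z": 23},{"z": 23},{"z": 22},{},{}]' | python3 jog.py
echo '[{},{},{},{},{}]' | python3 jog.py 8
echo '[{},{},{},{},{}]' | python3 jog.py 8
python3 go.py 447.5 -194.5 90 92
```

```text
t: 3.15
ee_pos: [447.0, -198.1, 93.7]
orientation: [-2.186, -2.255, 0.001]
ft_force: [0.6, 0.3, 0.7]
width: 87.9
grasp_force: 0.0
t: 3.57
ee_pos: [447.9, -197.4, 93.9]
orientation: [2.183, 2.257, 0.001]
ft_force: [1.1, 0.1, -0.7]
width: 57.8
grasp_force: 0.0
t: 3.98
ee_pos: [447.5, -197.1, 93.1]
orientation: [-2.184, -2.258, 0.0]
ft_force: [-0.1, 0.5, 0.0]
width: 24.3
grasp_force: 0.0
t 3.98 move [2.6 0.  3.1] rot [-0.0001 -0.0001 -0.0013] F [-0.1  0.5  0. ] w 24.3 g 0.0 q [-0.44  0.46  2.02 -0.    0.66 -0.47]
```

```bash
echo '[{},{},{},{}]' | python3 jog.py 8
python3 go.py 447.5 -194.5 90 92
echo '[{"z": -10},{"z": -20},{"z": -30},{"z": -10},{}]' | python3 jog.py
python3 go.py 447.5 -194.5 160 92
```

```text
t: 4.32
ee_pos: [447.5, -197.1, 93.2]
orientation: [-2.184, -2.258, 0.0]
ft_force: [0.1, 0.7, -0.4]
width: 16.0
grasp_force: 30.0
t 4.32 move [2.6 0.1 3.2] rot [-0.0001 -0.     -0.0013] F [ 0.1  0.7 -0.4] w 16.0 g 30.0 q [-0.44  0.46  2.02  0.    0.66 -0.47]
t: 4.73
ee_pos: [449.1, -197.9, 165.8]
orientation: [2.18, 2.255, 0.003]
ft_force: [0.7, -0.5, -3.2]
width: 15.9
grasp_force: 30.0
t 4.73 move [ 3.5 -1.5  5.8] rot [ 0.0049  0.0025 -0.0015] F [ 0.7 -0.5 -3.2] w 15.9 g 30.0 q [-0.44  0.34  1.98 -0.    0.82 -0.47]
```

```bash
echo '[{"x": 10,"y": 2},{"x": 20,"y": 3},{"x": 25,"y": 3},{"x": 25,"y": 3},{"x": 25,"y": 3}]' | python3 jog.py
echo '[{"x": 25,"y": 3},{"x": 25,"y": 3},{"x": 25,"y": 3},{"x": 25,"y": 3},{"x": 25,"y": 3}]' | python3 jog.py
echo '[{"x": 25,"y": 3},{"x": 25,"y": 3},{"x": 25,"y": 3},{"x": 20,"y": 3},{"x": 10}]' | python3 jog.py
echo '[{"x": 4,"z": 10,"rz": 0.06},{"z": 10,"rz": 0.1},{"z": 10,"rz": 0.1},{"z": 5,"rz": 0.1},{"rz": 0.013}]' | python3 jog.py
echo '[{},{}]' | python3 jog.py
python3 go.py 479.8 142.9 125 70.6
python3 - <<'E'
from h import *
T=ctrl.get_image("top");S=ctrl.get_image("side")
cv2.imwrite("pics/d.png",np.hstack([cv2.resize(d["img"][r[1]:r[3],r[0]:r[2]],(400,400),interpolation=cv2.INTER_CUBIC) for d,r in((T,(190,150,320,280)),(S,(200,190,400,390)))])[:,:,::-1])
E
```

```text
t: 5.15
ee_pos: [456.6, -90.0, 161.5]
orientation: [-2.183, -2.256, 0.002]
ft_force: [0.7, -0.5, -4.5]
width: 15.7
grasp_force: 30.0
t: 5.57
ee_pos: [467.3, 35.5, 161.5]
orientation: [-2.182, -2.257, 0.004]
ft_force: [1.0, 0.4, -4.5]
width: 15.7
grasp_force: 30.0
t: 5.98
ee_pos: [476.3, 141.4, 161.6]
orientation: [-2.181, -2.259, 0.003]
ft_force: [0.5, 0.5, -3.1]
width: 16.0
grasp_force: 30.0
t: 6.4
ee_pos: [475.1, 142.5, 126.0]
orientation: [-2.567, -1.809, 0.007]
ft_force: [-1.2, -1.1, -4.2]
width: 15.6
grasp_force: 30.0
t: 6.57
ee_pos: [476.8, 142.9, 127.9]
orientation: [-2.562, -1.817, 0.001]
ft_force: [-0.1, -0.4, -3.3]
width: 15.8
grasp_force: 30.0
t 6.57 move [1.  2.8 2.9] rot [-0.0007  0.0005  0.0017] F [-0.1 -0.4 -3.3] w 15.8 g 30.0 q [ 0.27  0.41  1.98 -0.    0.75  0.6 ]
```

View pics/d.png

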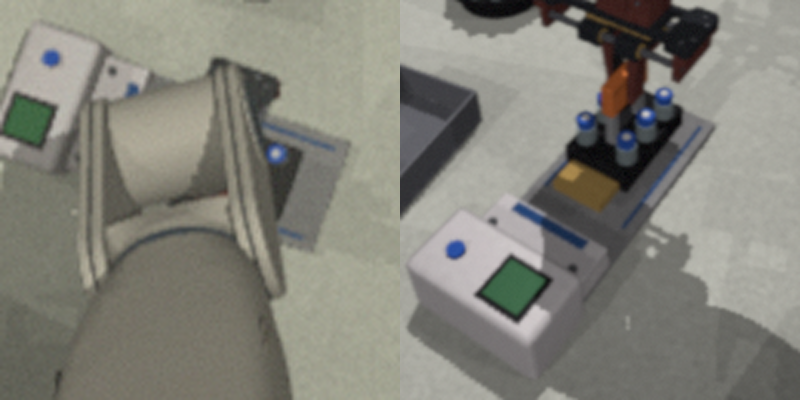

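The side view shows the rack hanging level over the plate, with its toe (about (345,282) in the full picture) facing the pocket. I'll correct 3 mm sideways and lower it.

```bash
echo '[{"x": 1,"y": 2.8,"z": 8,"rz": 0.0015},{"z": 6},{"z": 4},{"z": 2},{}]' | python3 jog.py
python3 go.py 479.8 142.9 103 70.6
echo '[{"z": 1},{"z": 1},{"z": 1},{}]' | python3 jog.py
python3 go.py 479.8 142.9 103 70.6
```

```text
t: 7.08
ee_pos: [479.6, 142.9, 107.4]
orientation: [-2.566, -1.812, 0.002]
ft_force: [-0.7, 0.6, -4.1]
width: 15.8
grasp_force: 30.0
t 7.08 move [0.1 0.2 4.4] rot [-0.0013  0.0009 -0.0022] F [-0.7  0.6 -4.1] w 15.8 g 30.0 q [ 0.27  0.45  1.99 -0.    0.71  0.61]
t: 7.42
ee_pos: [480.1, 143.0, 105.2]
orientation: [2.566, 1.812, 0.0]
ft_force: [-0.5, 0.1, -3.9]
width: 16.1
grasp_force: 30.0
t 7.42 move [-0.2 -0.3  2.2] rot [ 0.      0.     -0.0023] F [-0.5  0.1 -3.9] w 16.1 g 30.0 q [ 0.27  0.45  1.99 -0.    0.7   0.61]
```

```bash
echo '[{"z": 1},{"z": 0.7},{}]' | python3 jog.py
echo '[{"z": 0.7},{},{}]' | python3 jog.py
python3 - <<'E'
from h import *
S=ctrl.get_image("side");I=S["img"]
u=np.array([np.cos(np.radians(70.6)),np.sin(np.radians(70.6))]);n=np.array([-u[1],u[0]]);O=np.array([489.1,169.3])
def bay(px,z):
    p=plane(S,px,z)[:,:2]-O; return np.c_[p@u,p@n].round(1)
br=blobs(I,(14,110,80),(26,255,255),(320,240,400,310))[0]; print("toe",br[0],np.round(br[1],1),bay([br[1]],20),bay(br[2],22).tolist())
st=blobs(I,(100,90,50),(125,255,255),(250,285,300,320))[0];print("stripe",bay([st[1]],40),bay(st[2],40).tolist())
cp=[b for b in blobs(I,(100,100,50),(125,255,255),(325,215,365,285))]
for b in cp: print("cap",b[0],np.round(b[1],1),bay([b[1]],64))
for b in blobs(I,(100,60,50),(125,255,255),(290,225,365,320),20): print("blue",b[0],np.round(b[1],1),bay([b[1]],10))
cv2.imwrite("pics/e.png",cv2.resize(I[210:350,240:380],(600,600),interpolation=cv2.INTER_CUBIC)[:,:,::-1])
E
```

```text
t: 7.67
ee_pos: [480.1, 143.0, 103.5]
orientation: [-2.566, -1.812, 0.0]
ft_force: [0.4, -0.2, -3.1]
width: 15.9
grasp_force: 30.0
t: 7.92
ee_pos: [480.2, 143.0, 103.2]
orientation: [2.566, 1.812, 0.0]
ft_force: [-2.0, -0.3, 2.3]
width: 16.2
grasp_force: 30.0Traceback (most recent call last):
  File "<stdin>", line 6, in <module>
IndexError: list index out of range
```

Run:
```python
from h import *
S=ctrl.get_image("side");I=S["img"]
u=np.array([np.cos(np.radians(70.6)),np.sin(np.radians(70.6))]);n=np.array([-u[1],u[0]]);O=np.array([489.1,169.3])
def bay(px,z):
    p=plane(S,px,z)[:,:2]-O; return np.c_[p@u,p@n].round(1)
br=blobs(I,(14,90,40),(28,255,255),(270,260,320,310))[0]; print("toe",br[0],np.round(br[1],1),bay([br[1]],20),bay(br[2],22).tolist())
st=blobs(I,(100,90,50),(125,255,255),(250,285,300,320))[0];print("stripe",bay([st[1]],40),bay(st[2],40).tolist())
for b in blobs(I,(100,100,40),(125,255,255),(280,225,350,275)): print("cap",b[0],np.round(b[1],1),bay([b[1]],64))
cv2.imwrite("pics/e.png",cv2.resize(I[220:330,240:350],(600,600),interpolation=cv2.INTER_CUBIC)[:,:,::-1])
```

```text
toe 492 [291.7 289.2] [[52.6  1.8]] [[75.0, -27.5], [30.1, -37.7], [31.9, 32.8], [75.0, 39.9]]
stripe [[109.8   2.7]] [[114.6, -41.2], [105.2, -43.4], [105.4, 42.8], [114.5, 44.3]]
cap 86 [321.1 256. ] [[-27.9  25.6]]
cap 84 [311.5 267.4] [[10.4 25.6]]
cap 46 [329.7 246.8] [[-62.   27.1]]
cap 45 [291.9 258.9] [[ 13.2 -23.5]]
```

View pics/e.png

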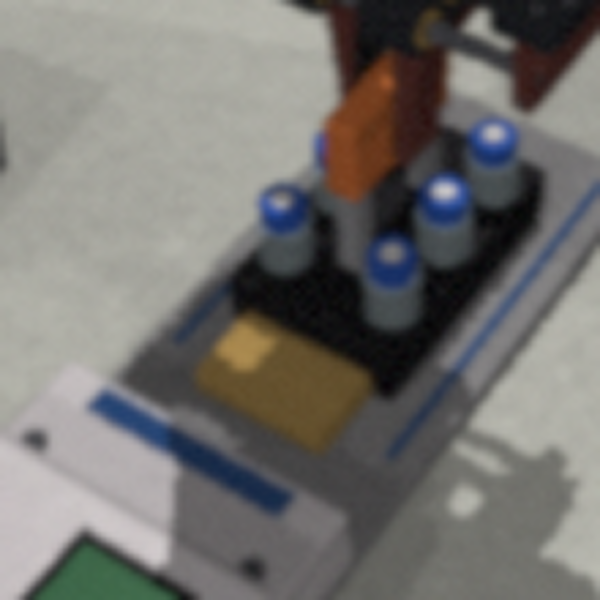

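The rack is on the plate, and the toe (292,289) lines up with the stripe (275,302) to within about 1 mm. Now I'll slide it in.

```bash
echo '[{"x": 4,"rz": -0.002},{"x": 7},{"x": 7},{"x": 7},{"x": 5}]' | python3 jog.py
echo '[{"x": 4},{"x": 4},{"x": 4},{"x": 4},{}]' | python3 jog.py
python3 go.py 499.7 199.5 103 70.6
```

```text
t: 8.43
ee_pos: [490.3, 171.1, 103.2]
orientation: [2.563, 1.815, -0.001]
ft_force: [-0.9, -7.2, 8.1]
width: 15.5
grasp_force: 30.0
t: 8.85
ee_pos: [495.9, 186.6, 103.2]
orientation: [2.564, 1.815, 0.001]
ft_force: [-0.4, -0.5, 5.2]
width: 16.2
grasp_force: 30.0
t 8.85 move [13.5 -0.7  0.2] rot [ 0.0007 -0.0001 -0.0001] F [-0.4 -0.5  5.2] w 16.2 g 30.0 q [ 0.34  0.49  1.92 -0.    0.73  0.68]
```

```bash
echo '[{"x": 3},{"x": 3},{"x": 2},{"x": 2},{}]' | python3 jog.py
python3 go.py 499.7 199.5 103 70.6
echo '[{"x": 1},{"x": 1},{}]' | python3 jog.py
python3 go.py 499.7 199.5 103 70.6
```

```text
t: 9.27
ee_pos: [498.8, 195.3, 103.2]
orientation: [2.564, 1.815, -0.001]
ft_force: [-3.3, -4.9, 6.6]
width: 15.8
grasp_force: 30.0
t 9.27 move [ 4.3 -0.5  0.2] rot [ 0.0002  0.0008 -0.0002] F [-3.3 -4.9  6.6] w 15.8 g 30.0 q [ 0.35  0.5   1.91 -0.    0.74  0.69]
t: 9.52
ee_pos: [499.3, 197.0, 103.2]
orientation: [2.564, 1.815, -0.001]
ft_force: [-2.7, -7.3, 7.5]
width: 15.8
grasp_force: 30.0
t 9.52 move [ 2.5 -0.5  0.2] rot [ 0.      0.0011 -0.0001] F [-2.7 -7.3  7.5] w 15.8 g 30.0 q [ 0.35  0.5   1.91 -0.    0.74  0.69]
```

```bash
for i in 1 2; do echo '[{"x": 1},{"x": 1},{}]' | python3 jog.py | grep -E 'pos|ft'; done
python3 go.py 499.7 199.5 103 70.6
```

```text
ee_pos: [499.9, 198.8, 103.2]
ft_force: [-2.4, -8.0, 8.4]
ee_pos: [500.6, 200.7, 103.2]
ft_force: [-2.6, -6.8, 8.6]
t 10.02 move [-1.4 -0.4  0.2] rot [-0.      0.0012 -0.0002] F [-2.6 -6.8  8.6] w 15.7 g 30.0 q [ 0.36  0.5   1.9  -0.    0.74  0.7 ]
```

```bash
echo '[{"x": 1},{"x": 1},{}]' | python3 jog.py | grep -E 'pos|ft'
echo '[{"x": 1},{"x": 1},{}]' | python3 jog.py | grep -E 'pos|ft'
python3 go.py 499.7 199.5 103 70.6
```

```text
ee_pos: [500.7, 201.1, 103.4]
ft_force: [-4.7, -15.7, 15.3]
ee_pos: [500.8, 201.5, 103.7]
ft_force: [-4.7, -24.2, 20.9]
t 10.52 move [-2.3 -0.4  0.8] rot [-0.0011  0.0067  0.001 ] F [ -4.7 -24.2  20.9] w 15.7 g 30.0 q [ 0.36  0.5   1.9  -0.01  0.75  0.71]
```

```bash
echo '[{"x": -1.5},{"x": -1.2,"z": -0.3},{"z": -0.3},{}]' | python3 jog.py | grep -E 'pos|ft'
python3 go.py 499.7 199.5 103 70.6
python3 - <<'E'
from h import *
S=ctrl.get_image("side");I=S["img"]
u=np.array([np.cos(np.radians(70.6)),np.sin(np.radians(70.6))]);n=np.array([-u[1],u[0]]);O=np.array([489.1,169.3])
def bay(px,z):
    p=plane(S,px,z)[:,:2]-O; return np.c_[p@u,p@n].round(1)
for b in blobs(I,(100,100,40),(125,255,255),(250,235,330,310)): print("blue",b[0],np.round(b[1],1),bay([b[1]],64))
cv2.imwrite("pics/f.png",cv2.resize(I[220:340,220:340],(600,600),interpolation=cv2.INTER_CUBIC)[:,:,::-1])
E
```

```text
ee_pos: [500.7, 201.1, 103.4]
ft_force: [-1.3, -10.1, 6.9]
t 10.85 move [-1.8 -0.4  0.4] rot [-0.0004  0.0026  0.    ] F [ -1.3 -10.1   6.9] w 15.5 g 30.0 q [ 0.36  0.5   1.9  -0.    0.74  0.7 ]
blue 134 [272.7 301.3] [[122.6   9.4]]
blue 96 [294.8 287. ] [[71.3 25.6]]
blue 68 [305.3 274.8] [[34.  25.9]]
blue 52 [274.5 277.6] [[ 74.2 -23.7]]
blue 51 [314.4 263.9] [[-1.  25.6]]
```

View pics/f.png

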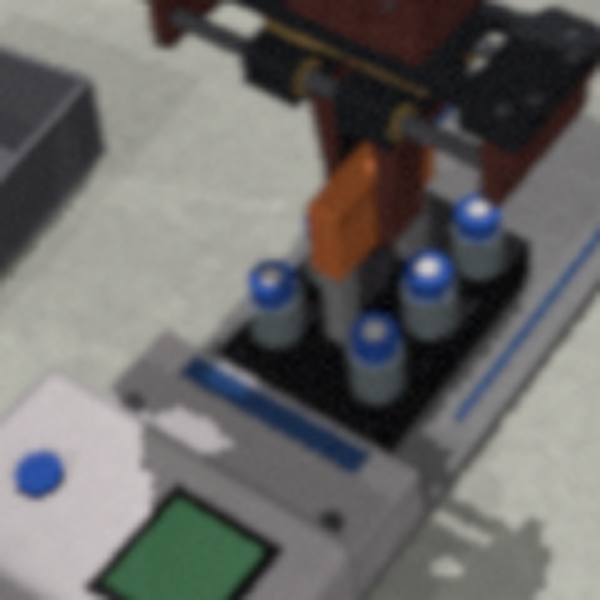

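The block stands just short of the bridge with the toe hidden beneath it, and it is square to the stripe (273,297). I'll release and retreat.

```bash
echo '[{},{},{},{},{}]' | python3 jog.py 70
echo '[{},{},{"z": -10},{"z": -20},{"z": -30}]' | python3 jog.py
echo '[{"z": -35},{"z": -35},{"x": -20,"z": -20},{"x": -35},{"x": -40}]' | python3 jog.py|grep pos
echo '[{"x": -40},{"x": -40},{"x": -40},{"x": -40},{"x": -40}]' | python3 jog.py|grep pos
echo '[{"x": -40},{"x": -40},{"x": -40},{"x": -40},{}]' | python3 jog.py|grep pos
python3 - <<'E'
from h import *
T=ctrl.get_image("top");S=ctrl.get_image("side")
cv2.imwrite("pics/g.png",np.hstack([cv2.resize(d["img"][r[1]:r[3],r[0]:r[2]],(400,400),interpolation=cv2.INTER_CUBIC) for d,r in((T,(180,140,310,270)),(S,(210,210,340,340)))])[:,:,::-1])
u=np.array([np.cos(np.radians(70.6)),np.sin(np.radians(70.6))]);n=np.array([-u[1],u[0]]);O=np.array([489.1,169.3])
for b in blobs(T["img"],(100,90,40),(125,255,255),(215,160,290,230)):
    p=plane(T,[b[1]],60)[0,:2]-O; print("top blue",b[0],np.round(b[1],1),(p@u).round(1),(p@n).round(1))
E
```

```text
t: 11.32
ee_pos: [501.3, 203.0, 103.4]
orientation: [-2.564, -1.815, -0.0]
ft_force: [-0.2, 0.1, -0.4]
width: 45.8
grasp_force: 0.0
t: 11.73
ee_pos: [499.6, 202.2, 162.7]
orientation: [-2.563, -1.814, 0.007]
ft_force: [0.5, 0.1, -0.5]
width: 70.2
grasp_force: 0.0
ee_pos: [470.6, 113.4, 256.0]
ee_pos: [402.2, -76.9, 254.3]
ee_pos: [348.2, -231.8, 254.5]
top blue 59 [228.9 189.5] 106.5 -0.3
top blue 37 [256.8 207.8] -0.1 25.7
top blue 37 [234.8 199.9] 76.2 25.4
top blue 36 [245.7 203.8] 38.5 25.5
top blue 35 [262.4 192.8] -0.7 -26.7
top blue 35 [251.1 188.9] 38.6 -26.4
top blue 35 [240.2 185. ] 76.8 -26.5
```

View pics/g.png

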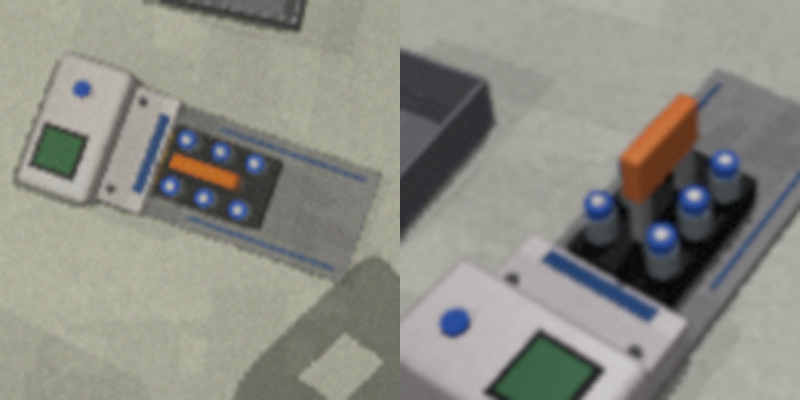

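Both views show the rack upright and flat, toe under the bridge, centred (y about -0.4 mm) and square (under 0.3 deg). The caps in the top view run from (235,200) to (262,193), and the gripper is well clear.

```bash
python3 -c "
from workcell import ctrl
print(ctrl.close_job())"
```

```text
the job is handed in; nothing more can be done
None
```

The job is handed in: the rack is in the bay with its toe under the bridge and pushed against the stop, where I felt the force rise, and it stands upright, square and released; no verdict came back.

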